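# Load the router's tool rack from the tool carousel

## Robot

A 7-joint arm with a two-finger parallel gripper is mounted at the origin on the work surface. World frame = base frame: x ahead of the robot, y to its left, z up, the work surface at z = 0. Lengths are in m, angles in rad, forces in N, time in s.
With the tool pointing down it reaches from about 0.4 to 0.85 m from the base axis. Payload 10.4 kg.
Tool frame: the origin (TCP) lies midway between the tips of the shut fingers; the grasp point (between the pads) lies 19 mm behind it; z points along the fingers, y is the line along which they close (so a half turn about z gives the same grasp; the last joint's range is limited). The gripper opens to 87 mm and grips with 3 to 60 N. Pads are 19 mm wide; open, the fingers measure 117 mm over their backs; the gripper's body (75 mm by 190 mm) begins 51 mm behind the grasp point.
Start: joints at [1.208, 0.332, -0.065, 1.46, 0.022, 1.35, -0.088], TCP at [0.208, -0.589, 0.223] pointing down, gripper open.
Joint ranges: [-2.6, 2.6], [-0.5, 2.12], [-1.47, 1.34], [0.16, 2.42], [-1.27, 4.41], [0.06, 2.06], [-2.6, 2.6]. Speed limits (rad/s): [2.22, 2.22, 2.79, 2.79, 3.14, 3.14, 3.14].

## Interface

Orientations are given as a unit quaternion [x, y, z, w].
In Python, from bench import r gives the robot as it stands.
- The arm moves only by the tool move_arm, never from a script. Its argument "targets" is a list of rows, each a list of 3 entries, a list of its own where there are three numbers: the shift along the tool's x, y, z in cm, then the turn, a rotation vector about the tool's x, y, z in rad, then the opening in per cent of the stroke, from 0 (shut) to 100 (fully open). In form: [[[x, y, z], [wx, wy, wz], gripper], ...]. A call has 1 to 20 rows; each row shifts and turns the commanded pose from where the row before left it, along the tool's axes as they then stand; what a row does not reach is not made up. A row lasts 1/8 s, in which the tool goes at most 62.5 mm and 10.7 degrees, less where a joint would pass 70% of its speed; a pose out of reach is approached as far as the arm can. A call with a gripper value outside its range is refused whole. The fingers move at their own pace and stop on an object; "grip_force" is the grip in N (left out, the last holds). Time passes only in rows, so rows that do not move let the fingers close. It gives the time, the measured TCP pose, the force, the opening and the grip force at its end, in the units of the state.
- r.read_state(): the state, without advancing time (a new reading comes with each control period).
- r.camera(name): name is "side" or "top"; returns a dict with "image" (420x560x3 uint8, blue, green, red), "vertical_fov" (degrees; the focal length in pixels is half the picture's height over the tangent of half this angle, whatever the lens; pixels are square), "cx", "cy" (the principal point, pixels), "k1" (the pictures are not rectified: a ray, as slopes to the right and down, at radius r is drawn at 1 + k1 r^2 times it, then the intrinsics apply), "cam_to_world" (4x4, takes a point from camera to world coordinates). Camera axes: x right, y down, z forward; pixel columns grow to the right and rows downward; lengths in m; the calibration is good to about 2 mm. A picture is of the moment at which its call begins. There is no depth.
- r.close_job(): hands the job in; it is judged then, once.
The state is a dict: "time": time; "joint_positions": joint angles; "joint_vel": joint speeds; "joint_torque": joint torques, N m; "ee_pos": TCP position; "eef_rot": TCP orientation; "ft_force": force on the tool from outside, world axes, zero at the start; "torque": the same for the moment, N m; "width": finger opening in m; "grip_force": force on a finger pad.
Only numpy, scipy, OpenCV 4.12 (cv2) and the standard library are available. Lean on these libraries where they do the work, as an engineer would, in place of code of your own. Each camera call takes 0.05 s, during which the arm holds its last target. There are 200 camera calls.

## Task

Set up the router's tool rack: move each collet holder standing in carousel bays 1 to 4 (some bays may be empty) to the rack pocket of the same number, in number order, because the controller logs the tools as it meets them. For each one, turn the carousel (it has a knob on top) until that bay stands in the guard's loading window, lift the holder out, press its cutter tip gently down on the tool setter's plunger until the length is logged, then hang it in its pocket with the flange fully down and let go before you fetch the next. Leave the spare in bay 5 where it is, the setter standing, and the other things on the bench alone.

Things in the scene. Friction and masses are not known exactly. Their poses are not given: they have to be found in the camera images.
- stand: Carousel stand, bolted down: grey 290 x 290 mm base and clear guard, upper face 135 mm up. Its front (own -x side, roughly towards the robot) is open, and the top has a loading window from the front edge in to 50 mm from the centre, 140 mm wide. Holders come out only there, straight up, fingers closing along the stand's y. Origin: centre of underside, on the rotor axis.
- carousel (a joint): Angle of the carousel's rotor (rad), growing anticlockwise seen from above, 0 at the start. It turns either way (limits +-12 rad), carries the holders along, and stays where it is left (0.12 N m of friction). A bay is in the window when it lies on the stand's -x axis, give or take 10 degrees.
- knob_grip (a point): Where to grip the rotor's knob: on the rotor axis, 166 mm up. The knob is a black bar above the guard, 16 mm wide, 56 mm long, from 144 to 180 mm up, turning with the rotor. Its x axis points along the bar to the end with a bright inlay: that is the direction of bay 1. Bays 2 to 6 follow clockwise seen from above, 60 degrees apart.
- bay5 (a point): Centre of bay 5 on the rotor, which holds the spare. All six bays are dark plates 12 mm thick with a round 33 mm hole, seats 75 mm above the bench, centres 95 mm from the rotor axis. Bay 6 is always empty.
- holder1: Collet holder 1, in bay 1 at the start (absent in some runs), hanging by its flange. Steel, 0.14 to 0.24 kg: plain shank on top, 20 mm across, from 8 to 50 mm above the origin (grip it here); flange 40 mm across, 8 mm thick; below it a nut 29 mm across, 24 mm long, and a 12 mm end mill pointing down, tip 50 mm below the origin. Origin: centre of the flange's underside; z up the shank.
- holder2: Collet holder 2, in bay 2 at the start (absent in some runs), hanging by its flange. Steel, 0.14 to 0.24 kg: plain shank on top, 20 mm across, from 8 to 50 mm above the origin (grip it here); flange 40 mm across, 8 mm thick; below it a nut 29 mm across, 24 mm long, and an 8 mm end mill pointing down, tip 46 mm below the origin. Origin: centre of the flange's underside; z up the shank.
- holder3: Collet holder 3, in bay 3 at the start (absent in some runs), hanging by its flange. Steel, 0.14 to 0.24 kg: plain shank on top, 20 mm across, from 8 to 50 mm above the origin (grip it here); flange 40 mm across, 8 mm thick; below it a nut 29 mm across, 24 mm long, and a 16 mm pointed V cutter pointing down, tip 42 mm below the origin. Origin: centre of the flange's underside; z up the shank.
- holder4: Collet holder 4, in bay 4 at the start (absent in some runs), hanging by its flange. Steel, 0.14 to 0.24 kg: plain shank on top, 20 mm across, from 8 to 50 mm above the origin (grip it here); flange 40 mm across, 8 mm thick; below it a nut 29 mm across, 24 mm long, and a 6 mm end mill pointing down, tip 50 mm below the origin. Origin: centre of the flange's underside; z up the shank.
- spare: A spare collet holder of the same kind in bay 5, to be left there. Its tip is 44 mm below its origin.
- rack: The router's tool rack, bolted to the bench: an aluminium plate 66 x 256 x 12 mm on two end brackets, upper face 75 mm up, with four round 33 mm holes (pockets) in a row along its y, 62 mm apart. Dark dots beside each pocket, on the robot's side, count its number. Origin: centre of the underside; z up.
- pocket1 (a point): Centre of rack pocket 1 at the plate's upper face; pocket 1 is at the left end as the robot sees it (nearer the carousel), 2 to 4 follow to the right. A seated holder's origin is at this point.
- pocket2 (a point): Centre of rack pocket 2 at the plate's upper face, see pocket1.
- pocket3 (a point): Centre of rack pocket 3 at the plate's upper face, see pocket1.
- pocket4 (a point): Centre of rack pocket 4 at the plate's upper face, see pocket1.
- setter: The tool-length setter: a free-standing round puck, 0.7 kg, base 60 mm and grey body 50 mm across, body top 44 mm up, with a sprung steel plunger in the middle of its top. A knock can shift it. Origin: centre of the underside; z up.
- plunger_top (a point): Centre of the plunger's upper face, 25 mm across, 52 mm above the bench when free; moves with the plunger.
- plunger (a joint): How far the plunger is pushed down (m): 0 free, 0.006 at its stop. The spring takes 2.4 N to start and 6 N at the stop. A length is logged from 0.003 on, with the cutter's axis within 11 mm of the plunger's.
- spanner: Bystander: steel spanner 170 mm long, lying on the bench. Origin: underside, middle.
- driver: Bystander: screwdriver 180 mm long, lying on the bench. Origin: underside, middle.
- tape: Bystander: roll of paper masking tape, 100 mm across, 24 mm high. Origin: centre of the underside.
- dome: Bystander: grey primed casting of a dome, 72 mm across, 58 mm high. Origin: centre of the underside.
- tower: Bystander: grey primed stepped tower miniature, 70 x 70 mm, 160 mm high. Origin: centre of the underside.
- primer: Bystander: spray can, 66 mm across, about 170 mm high. Origin: centre of the underside.
- jar: Bystander: closed jar, 60 mm across, 60 mm high. Origin: centre of the underside.
Mind the look-alikes: they are no part of the job. Leave any green or orange look-alike of the setter alone.

How it is judged:
By the outcome, as a careful person would: the job done as asked, in the order asked, and still so for the second after the job is handed in, with the robot touching nothing.
Of holder1, holder2, holder3, holder4 only 2 to 3 are there at a start; the rules pass over those that are not, and their reading is None.
At some moment in a run one of setter may be knocked a few centimetres aside while the robot is not near it.
It also fails if it takes over 210 s, if anything falls off the work surface, if the arm or the gripper's body presses on something with over 40 N, if the wrist force passes 120 N, or if a joint passes its speed limit or range.

## Working session

There is one attempt and no reset: what is moved stays moved. The work goes in short steps, Python scripts to look and compute and a tool call to move; the robot and the scene stay as the last step left them, time stands still between calls to the robot, and variables do not carry over. Pictures are saved under pics/ and viewed, at most 14 in all, crops included, and the job is handed in when it is done.

Besides the shell and the picture viewer there is one more tool, called after "Request:" as name(argument=value, ...) on one line, values as JSON. move_arm: Moves the arm, as the interface text tells. Its arguments: {"type":"object","properties":{"targets":{"type":"array"},"grip_force":{"type":"number"}},"required":["targets"]}

```bash
mkdir -p pics; cat > h.py <<'E'
import numpy as np,cv2
from bench import r
def cam(n):
    c=r.camera(n);im=c["image"];f=im.shape[0]/2/np.tan(np.radians(c["vertical_fov"])/2)
    c["f"]=f;return c
def ray(c,u,v):
    x=np.array([(u-c["cx"])/c["f"],(v-c["cy"])/c["f"]]);y=x.copy()
    for _ in range(20): y=x/(1+c["k1"]*(y@y))
    T=np.array(c["cam_to_world"]);return T[:3,3],T[:3,:3]@np.array([y[0],y[1],1.])
def onz(c,u,v,z):
    o,d=ray(c,u,v);return (o+d*(z-o[2])/d[2])
def proj(c,p):
    T=np.array(c["cam_to_world"]);q=T[:3,:3].T@(np.array(p)-T[:3,3]);s=q[:2]/q[2]
    return s*(1+c["k1"]*(s@s))*c["f"]+[c["cx"],c["cy"]]
E
python3 - <<'E'
from h import *
for n in("top","side"):
    c=cam(n);cv2.imwrite(f"pics/{n}0.png",c["image"]);T=np.array(c["cam_to_world"]);print(n,c["f"],c["cx"],c["cy"],c["k1"],T.round(3).tolist())
s=r.read_state();print({k:np.round(v,3).tolist() for k,v in s.items()})
E
```

```text
top 420.4207804476101 282.9729348287249 212.1962028843948 -0.10340811305989872 [[0.0, -0.98, 0.197, 0.299], [-1.0, -0.003, -0.016, 0.016], [0.016, -0.197, -0.98, 1.563], [0.0, 0.0, 0.0, 1.0]]
side 390.6542007092968 286.3407593176462 207.25630549965015 -0.08032729452850473 [[-0.809, -0.448, 0.38, 0.194], [-0.587, 0.608, -0.534, 0.558], [0.008, -0.656, -0.755, 0.913], [0.0, 0.0, 0.0, 1.0]]
{'time': 0.1, 'joint_positions': [1.208, 0.333, -0.065, 1.461, 0.022, 1.35, -0.089], 'joint_vel': [0.001, -0.001, -0.001, -0.003, -0.002, 0.001, -0.001], 'joint_torque': [0.001, -62.454, 0.024, -39.072, -0.061, 0.036, 0.0], 'ee_pos': [0.208, -0.589, 0.222], 'eef_rot': [0.986, 0.169, -0.0, -0.001], 'ft_force': [0.636, 0.115, 0.163], 'torque': [0.016, 0.008, 0.036], 'grip_force': 0.0, 'width': 0.087}
```

View pics/top0.png

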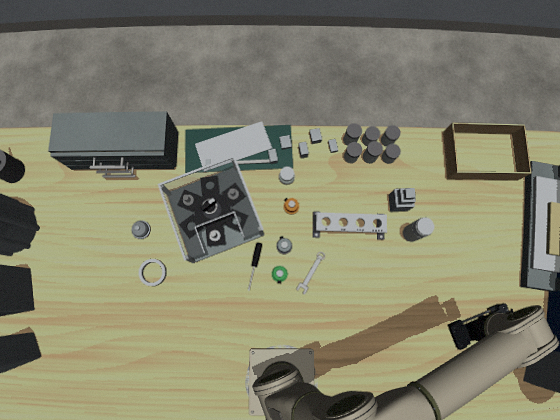

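View pics/side0.png

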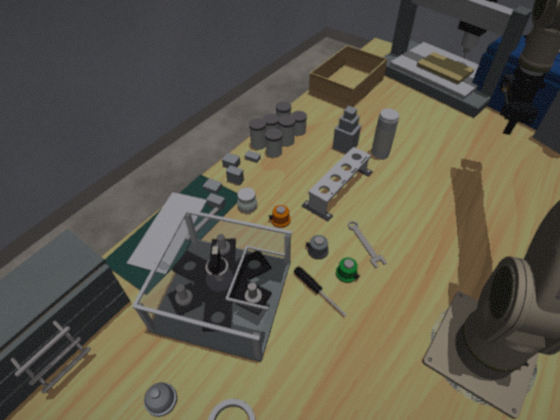

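The top view shows the carousel at about (211,210), the rack at (350,223), the spanner at (312,272) and the driver at (256,262). Setter candidates are grey (285,244), orange (291,206), green (279,273), the white jar (287,176) and the grey dome (141,229). By the description it is the grey one at (285,244). I'll check that in a close crop.

```bash
python3 - <<'E'
import cv2
a=cv2.imread("pics/top0.png");b=cv2.imread("pics/side0.png")
cv2.imwrite("pics/c1.png",cv2.resize(a[150:290,155:310],None,fx=5,fy=5,interpolation=cv2.INTER_CUBIC)[:600,:775] if 0 else cv2.resize(a[155:285,155:310],None,fx=4.6,fy=4.6,interpolation=cv2.INTER_CUBIC))
cv2.imwrite("pics/c2.png",cv2.resize(b[205:360,130:340],None,fx=3.8,fy=3.8,interpolation=cv2.INTER_CUBIC))
E
```

```text
(no output)
```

View pics/c1.png

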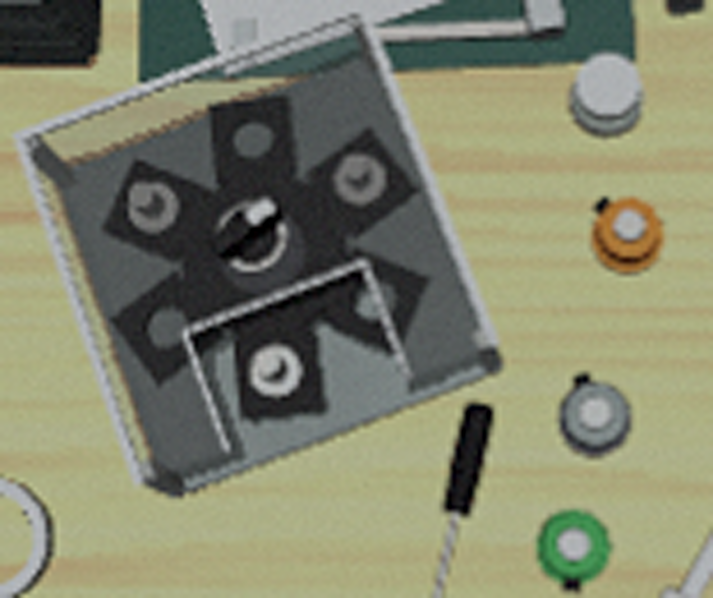

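View pics/c2.png

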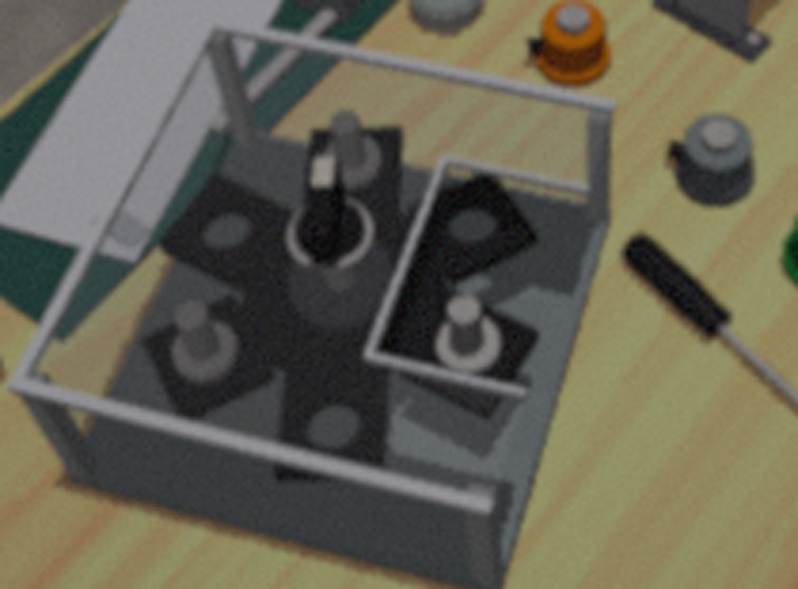

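The crops confirm the setter: grey body with a steel plunger, at top crop (595,411). The inlay points up-right, so bay 1 at (360,180) is occupied. Going clockwise, bay 2 (375,305) is empty, bay 3 (275,370) is occupied and near the window, bay 4 (165,328) is empty, bay 5 (150,205) holds the spare and bay 6 is empty. So I move holders 1 and 3.

```bash
cat >> h.py <<'E'
def tri(c1,p1,c2,p2):
    o1,d1=ray(c1,*p1);o2,d2=ray(c2,*p2)
    s=np.linalg.lstsq(np.c_[d1,-d2],o2-o1,rcond=None)[0];a=o1+s[0]*d1;b=o2+s[1]*d2
    return (a+b)/2,np.linalg.norm(a-b)
E
python3 - <<'E'
from h import *
a=cam("top");b=cam("side");np.set_printoptions(precision=4,suppress=True)
t=lambda u,v:(155+(u+.5)/4.6-.5,155+(v+.5)/4.6-.5); s=lambda u,v:(130+(u+.5)/3.8-.5,205+(v+.5)/3.8-.5)
C=[onz(a,*t(*p),.135)for p in((20,138),(360,20),(497,358),(175,490))]
print("corners",np.array(C)[:,:2].tolist(),"mean",np.mean(C,0),[np.linalg.norm(C[i]-C[i-1]) for i in range(4)])
C=[onz(b,*s(*p),.135)for p in((15,383),(215,32),(613,104),(495,505))]
print("corners side",np.array(C)[:,:2].tolist(),"mean",np.mean(C,0))
print("bay holes top",[onz(a,*t(*p),.075)[:2] for p in((360,180),(375,305),(275,370),(165,328),(150,205),(252,140))])
print("bay holes side",[onz(b,*s(*p),.075)[:2] for p in((472,226),(334,426),(228,232))])
print("plunger",onz(a,*t(595,411),.052),onz(b,*s(718,133),.052),tri(a,t(595,411),b,s(718,133)))
print("orange",tri(a,t(629,222),b,s(574,17)))
# rack holes
for n,c,(x0,y0,x1,y1) in(("top",a,(310,205,390,245)),("side",b,(300,140,375,220))):
    cv2.imwrite(f"pics/r{n}.png",cv2.resize(c["image"][y0:y1,x0:x1],None,fx=7,fy=7,interpolation=cv2.INTER_CUBIC))
m=np.vstack([cv2.copyMakeBorder(cv2.imread("pics/rtop.png"),0,0,0,0,cv2.BORDER_CONSTANT)])
x=cv2.imread("pics/rside.png");w=560
m=np.zeros((560,w+525,3),np.uint8);m[:280,:560]=cv2.imread("pics/rtop.png");m[:560,560:]=x
cv2.imwrite("pics/rack.png",cv2.resize(m,None,fx=.73,fy=.73))
print(m.shape)
E
```

```text
corners [[0.6837758585447705, 0.4298662222045854], [0.7787260347404232, 0.1707160493608742], [0.515007486356047, 0.062002458581962724], [0.41556679633173116, 0.2988388264785277]] mean [0.5983 0.2404 0.135 ] [np.float64(0.2985033994512474), np.float64(0.2759970073107875), np.float64(0.2852474672665951), np.float64(0.25686556014956374)]
corners side [[0.6875071805662992, 0.43622968935480083], [0.7841584338232385, 0.17862661905516425], [0.5280060274119588, 0.06681026086209274], [0.42053025038361247, 0.32719150135013325]] mean [0.6051 0.2522 0.135 ]
bay holes top [array([0.6661, 0.1738]), array([0.5656, 0.1597]), array([0.514 , 0.2363]), array([0.5467, 0.3236]), array([0.6452, 0.3398]), array([0.6986, 0.2607])]
bay holes side [array([0.57  , 0.1674]), array([0.5472, 0.3284]), array([0.6974, 0.2677])]
plunger [ 0.4857 -0.0126  0.052 ] [ 0.4877 -0.0089  0.052 ] (array([ 0.4877, -0.0122,  0.0476]), np.float64(0.0030191500381969386))
orange (array([ 0.6393, -0.0401,  0.046 ]), np.float64(0.00010923271189901847))
(560, 1085, 3)
```

View pics/rack.png

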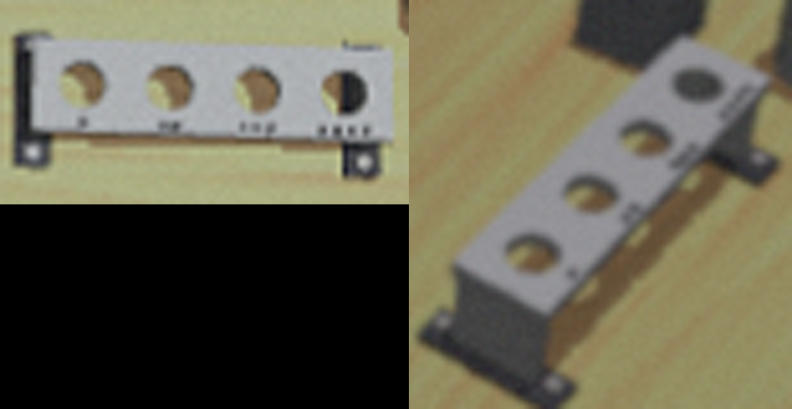

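```bash
python3 - <<'E'
from h import *
a=cam("top");b=cam("side");np.set_printoptions(precision=4,suppress=True)
k=7*.73
T=[onz(a,310+(u+.5)/k-.5,205+(v+.5)/k-.5,.075)[:2] for u,v in((83,84),(170,88),(258,91),(345,94))]
S=[onz(b,300+(u-409+.5)/k-.5,140+(v+.5)/k-.5,.075)[:2] for u,v in((532,254),(591,194),(643,138),(697,85))]
T=np.array(T);S=np.array(S);print(T,S,np.linalg.norm(np.diff(T,axis=0),axis=1),np.linalg.norm(np.diff(S,axis=0),axis=1))
print("tower top",onz(a,405,192,.16),"primer",onz(a,425,225,.17))
# gripper TCP projection for a calibration check
print(proj(a,r.read_state()["ee_pos"]))
# holder3 shank top in both
t=lambda u,v:(155+(u+.5)/4.6-.5,155+(v+.5)/4.6-.5); s=lambda u,v:(130+(u+.5)/3.8-.5,205+(v+.5)/3.8-.5)
print("knob inlay/ring; h3 top", onz(a,*t(282,362),.125),onz(b,*s(464,302),.125),"h1",onz(a,*t(367,170),.125),"h5",onz(a,*t(155,192),.125))
E
```

```text
[[ 0.5662 -0.1632]
 [ 0.5635 -0.2249]
 [ 0.5615 -0.2876]
 [ 0.5595 -0.3499]] [[ 0.568  -0.1579]
 [ 0.5661 -0.2208]
 [ 0.5657 -0.2819]
 [ 0.5629 -0.3449]] [0.0617 0.0627 0.0623] [0.0629 0.0611 0.0631]
tower top [ 0.6544 -0.4327  0.16  ] primer [ 0.5361 -0.4928  0.17  ]
[465.3187 323.3337]
knob inlay/ring; h3 top [0.5129 0.2238 0.125 ] [0.5174 0.2356 0.125 ] h1 [0.6616 0.1633 0.125 ] h5 [0.6438 0.3256 0.125 ]
```

Request:
move_arm(targets=[[[3.25,-3.3,-0.4],[0,0,0],57],[[3.25,-3.3,-0.4],[0,0,0],57],[[3.25,-3.3,-0.4],[0,0,0],57],[[3.25,-3.3,-0.4],[0,0,0],57],[[3.25,-3.3,-0.4],[0,0,0],57],[[3.25,-3.3,-0.4],[0,0,0],57],[[3.25,-3.3,-0.4],[0,0,0],57],[[3.25,-3.3,-0.4],[0,0,0],57],[[3.25,-3.3,-0.4],[0,0,0],57],[[3.25,-3.3,-0.4],[0,0,0],57],[[3.25,-3.3,-0.4],[0,0,0],57],[[3.25,-3.3,-0.4],[0,0,0],57],[[3.25,-3.3,-0.4],[0,0,0],57],[[3.25,-3.3,-0.4],[0,0,0],57],[[3.25,-3.3,-0.4],[0,0,0],57],[[3.25,-3.3,-0.4],[0,0,0],57],[[3.25,-3.3,-0.4],[0,0,0],57],[[3.25,-3.3,-0.4],[0,0,0],57],[[3.25,-3.3,-0.4],[0,0,0],57],[[3.25,-3.3,-0.4],[0,0,0],57]])

```text
time: 2.8
ee_pos: [0.6019, 0.2507, 0.3025]
eef_rot: [0.986, 0.169, -0.0, 0.0]
ft_force: [1.1, -0.1, 0.9]
width: 0.0493
grip_force: 0.0
```

Request:
move_arm(targets=[[[0,0,0],[0,0,-0.17],57],[[0,0,0],[0,0,-0.17],57],[[0,0,0],[0,0,-0.17],57],[[0,0,0],[0,0,-0.17],57],[[0,0,0],[0,0,-0.17],57],[[0,0,0],[0,0,-0.17],57],[[0,0,0],[0,0,-0.17],57],[[0,0,0],[0,0,-0.17],57],[[0,0,0],[0,0,-0.17],57],[[0,0,0],[0,0,-0.17],57],[[0,0,0],[0,0,-0.17],57],[[0,0,0],[0,0,0],57],[[0,0,0],[0,0,0],57]])

```text
time: 4.42
ee_pos: [0.6012, 0.2496, 0.3024]
eef_rot: [0.451, 0.893, -0.0, -0.0]
ft_force: [0.1, 0.1, -0.6]
width: 0.0492
grip_force: 0.0
```

```bash
cat >> h.py <<'E'
from scipy.spatial.transform import Rotation as R
np.set_printoptions(precision=4,suppress=True)
def go(p=None,yaw=None):
    "shift in cm in tool axes to world p; turn about tool z to bring tool y to yaw (deg, mod 180)"
    s=r.read_state();Q=R.from_quat(s["eef_rot"]);M=Q.as_matrix();y=np.degrees(np.arctan2(M[1,1],M[0,1]))
    print("t",s["time"],"tcp",s["ee_pos"],"yaw_y %.2f"%y,"tilt",np.degrees(np.arccos(-M[2,2])).round(2),"F",np.array(s["ft_force"]),"w",s["width"],"grip",s["grip_force"],"q7",s["joint_positions"][6])
    if p is not None: print(" shift cm",M.T@(np.array(p)-s["ee_pos"])*100)
    if yaw is not None: print(" wz",-np.radians((yaw-y+90)%180-90))
    return s,M
E
python3 - <<'E'
from h import *
s,M=go((.604,.25,.24),37)
a=cam("top");b=cam("side")
P=np.array(s["ee_pos"]);print(proj(a,P),proj(b,P),proj(b,P+[0,0,.1]))
A=cv2.resize(a["image"][145:270,155:305],None,fx=2.66,fy=2.66,interpolation=cv2.INTER_CUBIC)
B=cv2.resize(b["image"][145:360,130:330],None,fx=1.97,fy=1.97,interpolation=cv2.INTER_CUBIC)
m=np.zeros((430,800,3),np.uint8);m[:A.shape[0],:A.shape[1]]=A;m[:B.shape[0],400:400+B.shape[1]]=B[:430];cv2.imwrite("pics/k1.png",m)
E
```

```text
t 4.425 tcp [0.6012 0.2496 0.3024] yaw_y 36.39 tilt 0.01 F [ 0.1291  0.0599 -0.6113] w 0.04924507663046772 grip 0.0 q7 -0.14534655828811568
 shift cm [-0.13    0.2501  6.2444]
 wz -0.010680553901618319
[200.4613 196.3705] [209.6743 222.4109] [201.9829 187.8392]
```

View pics/k1.png

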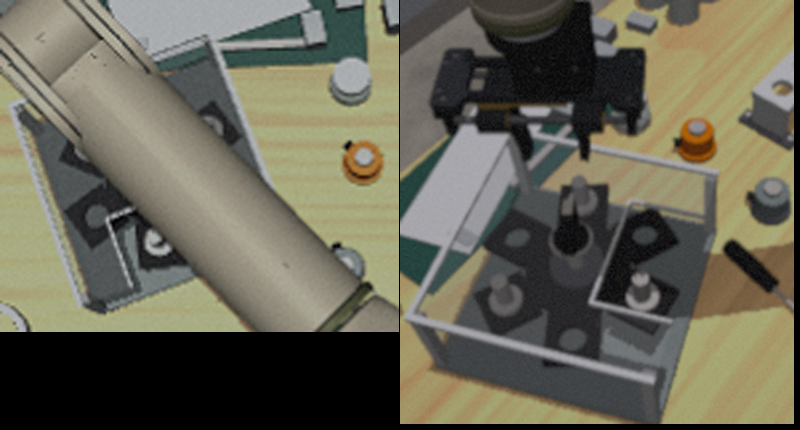

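The side view shows the fingertips at about (522,150) and (585,155), straddling the knob at (570,220) and aligned with the bar. I'll descend and close gently.

Request:
move_arm(targets=[[[-0.05,0.3,3],[0,0,-0.01],57],[[0,0,3],[0,0,0],57],[[0,0,3],[0,0,0],57],[[0,0,3],[0,0,0],57],[[0,0,2.5],[0,0,0],57],[[0,0,1],[0,0,0],57],[[0,0,0],[0,0,0],57]])

```text
time: 5.4
ee_pos: [0.6038, 0.2509, 0.1475]
eef_rot: [0.445, 0.895, -0.0, -0.0]
ft_force: [-0.1, -0.8, 0.2]
width: 0.0494
grip_force: 0.0
```

Request:
move_arm(targets=[[[0,0,0],[0,0,0],10],[[0,0,0],[0,0,0],10],[[0,0,0],[0,0,0],10],[[0,0,0],[0,0,0],10],[[0,0,0],[0,0,0],10],[[0,0,0],[0,0,0],10]], grip_force=8)

```text
time: 6.15
ee_pos: [0.6061, 0.2527, 0.148]
eef_rot: [0.445, 0.896, 0.003, 0.001]
ft_force: [13.1, 9.1, -8.4]
width: 0.0186
grip_force: 8.0
```

```bash
python3 - <<'E'
from h import *
s,M=go()
print("F tool",M.T@s["ft_force"],"T tool",M.T@s["torque"])
E
```

```text
t 6.15 tcp [0.6061 0.2527 0.148 ] yaw_y 37.18 tilt 0.38 F [13.1005  9.1359 -8.4296] w 0.018631956681100067 grip 8.018359201960266 q7 -0.19515440611138632
F tool [-0.6428 15.9025  8.5349] T tool [-3.5461 -0.2053 -0.0532]
```

Request:
move_arm(targets=[[[0,0.3,0],[0,0,0],5],[[0,0.1,0],[0,0,0],5],[[0,0,0],[0,0,0],5],[[0,0,0],[0,0,0],5]], grip_force=15)

```text
time: 6.65
ee_pos: [0.6072, 0.2535, 0.1479]
eef_rot: [0.445, 0.896, 0.0, 0.0]
ft_force: [0.3, 0.2, 3.5]
width: 0.0159
grip_force: 15.0
```

```bash
python3 - <<'E'
from h import *
s,M=go()
print("F tool",M.T@s["ft_force"],"T tool",M.T@s["torque"])
E
```

```text
t 6.65 tcp [0.6072 0.2535 0.1479] yaw_y 37.18 tilt 0.04 F [0.3323 0.1708 3.5447] w 0.015938565284081024 grip 14.958020369522274 q7 -0.1955801214384155
F tool [-0.0656  0.3703 -3.5445] T tool [-0.2485 -0.1752 -0.0451]
```

Request:
move_arm(targets=[[[0,0,0],[0,0,0.09],5],[[0,0,0],[0,0,0.13],5],[[0,0,0],[0,0,0.13],5],[[0,0,0],[0,0,0.13],5],[[0,0,0],[0,0,0.13],5],[[0,0,0],[0,0,0.13],5],[[0,0,0],[0,0,0.13],5],[[0,0,0],[0,0,0],5]], grip_force=22)

```text
time: 7.65
ee_pos: [0.6084, 0.2537, 0.1479]
eef_rot: [0.782, 0.624, 0.002, 0.0]
ft_force: [7.5, 2.6, -0.2]
width: 0.0156
grip_force: 22.0
```

```bash
python3 - <<'E'
from h import *
s,M=go()
print("F tool",M.T@s["ft_force"],"T tool",M.T@s["torque"])
E
```

```text
t 7.65 tcp [0.6084 0.2537 0.1479] yaw_y -12.82 tilt 0.18 F [ 7.4696  2.5518 -0.1731] w 0.015635739341265664 grip 22.000441256677732 q7 -1.0026325099159412
F tool [4.145  6.7168 0.1985] T tool [-1.4373  0.9716  0.0561]
```

Request:
move_arm(targets=[[[0.08,0.12,0],[0,0,0.137],5],[[0,0,0],[0,0,0.137],5],[[0,0,0],[0,0,0.137],5],[[0,0,0],[0,0,0.137],5],[[0,0,0],[0,0,0.137],5],[[0,0,0],[0,0,0.137],5],[[0,0,0],[0,0,0.136],5],[[0,0,0],[0,0,0],5],[[0,0,0],[0,0,0],5]])

```text
time: 8.78
ee_pos: [0.6093, 0.2529, 0.1479]
eef_rot: [0.981, 0.196, 0.001, 0.001]
ft_force: [4.5, -3.6, 4.1]
width: 0.0156
grip_force: 22.0
```

```bash
python3 - <<'E'
from h import *
s,M=go(yaw=112.3)
print("F tool",M.T@s["ft_force"],"T tool",M.T@s["torque"])
E
```

```text
t 8.775 tcp [0.6093 0.2529 0.1479] yaw_y -67.42 tilt 0.1 F [ 4.5197 -3.6181  4.1059] w 0.015587048105236201 grip 21.996193545637652 q7 -1.8876150383125656
 wz 0.004853865557608433
F tool [ 2.7882  5.0823 -4.0955] T tool [-1.0582  0.5231  0.0955]
```

Request:
move_arm(targets=[[[0,0,0],[0,0,0],57],[[0,0,0],[0,0,0],57],[[0,0,0],[0,0,0],57],[[0,0,-2],[0,0,0],57],[[0,0,-4],[0,0,0],57],[[0,0,-3],[0,0,0],57],[[0,0,0],[0,0,0],57]])

```text
time: 9.65
ee_pos: [0.6093, 0.2551, 0.2418]
eef_rot: [0.981, 0.195, 0.003, -0.001]
ft_force: [-0.2, -0.5, -0.7]
width: 0.0498
grip_force: 0.0
```

```bash
python3 - <<'E'
from h import *
s,M=go((.5204,.2161,.092),112.5)
b=cam("side");a=cam("top")
I=cv2.resize(b["image"][150:370,120:340],None,fx=2.7,fy=2.7,interpolation=cv2.INTER_CUBIC)
cv2.imwrite("pics/k2.png",I)
for p in((.5204,.2161,.125),(.5204,.2161,.083),(.6082,.2525,.18)):print((proj(b,p)-[120,150])*2.7)
E
```

```text
t 9.65 tcp [0.6093 0.2551 0.2418] yaw_y -67.52 tilt 0.32 F [-0.1893 -0.4951 -0.6834] w 0.04976354742729527 grip 0.0 q7 -1.859657327184521
 shift cm [-9.7919  0.2129 14.9254]
 wz -0.0003730730635887929
[367.3795 344.1811]
[369.8226 368.6151]
[254.3459 285.9745]
```

View pics/k2.png

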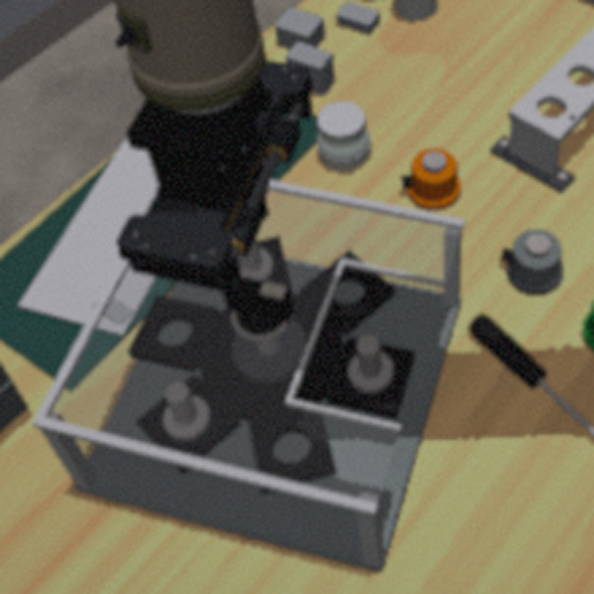

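The holder in the window shows its shank top at (368,343), against a predicted (367,344), so the estimate fits.

Request:
move_arm(targets=[[[-3,0.2,0],[0,0,0],57],[[-3.4,0,0],[0,0,0],57],[[-3.4,0,0],[0,0,0],57],[[0,0,0],[0,0,0],57]])

```text
time: 10.25
ee_pos: [0.517, 0.2137, 0.2372]
eef_rot: [0.981, 0.195, -0.0, 0.001]
ft_force: [0.1, 1.2, 0.1]
width: 0.0498
grip_force: 0.0
```

```bash
python3 - <<'E'
from h import *
s,M=go((.5204,.2161,.092),112.5)
E
```

```text
t 10.25 tcp [0.517  0.2137 0.2372] yaw_y -67.55 tilt 0.13 F [0.086  1.1805 0.1301] w 0.049803015171880585 grip 0.0 q7 -1.807961509428556
 shift cm [ 0.4253 -0.1188 14.5213]
 wz -0.0008884465271139949
```

Request:
move_arm(targets=[[[0.4,-0.1,3],[0,0,0],57],[[0,0,4],[0,0,0],57],[[0,0,4],[0,0,0],57],[[0,0,2.5],[0,0,0],57],[[0,0,1],[0,0,0],57],[[0,0,0],[0,0,0],57],[[0,0,0],[0,0,0],57]])

```text
time: 11.12
ee_pos: [0.5226, 0.2176, 0.0936]
eef_rot: [0.981, 0.195, 0.001, -0.0]
ft_force: [0.0, 0.3, 0.1]
width: 0.0498
grip_force: 0.0
```

```bash
python3 - <<'E'
from h import *
s,M=go((.5204,.2161,.092),112.5)
E
```

```text
t 11.125 tcp [0.5226 0.2176 0.0936] yaw_y -67.55 tilt 0.09 F [0.0479 0.3449 0.0844] w 0.049828338206806974 grip 0.0 q7 -1.8960465278579297
 shift cm [-0.2625  0.0496  0.16  ]
 wz -0.000851861479679087
```

Request:
move_arm(targets=[[[-0.25,0,0],[0,0,0],57],[[0,0,0],[0,0,0],30],[[0,0,0],[0,0,0],10],[[0,0,0],[0,0,0],10],[[0,0,0],[0,0,0],10],[[0,0,0],[0,0,0],10]], grip_force=5)

```text
time: 11.88
ee_pos: [0.5197, 0.2161, 0.0926]
eef_rot: [0.981, 0.195, 0.0, 0.0]
ft_force: [-0.9, -0.9, 0.7]
width: 0.0198
grip_force: 5.0
```

```bash
python3 - <<'E'
from h import *
s,M=go((.5204,.2161,.092),112.5)
print("F tool",M.T@s["ft_force"])
E
```

```text
t 11.875 tcp [0.5197 0.2161 0.0926] yaw_y -67.55 tilt 0.01 F [-0.9433 -0.9046  0.6556] w 0.019839221083429632 grip 4.999977545812726 q7 -1.8951292388736158
 shift cm [0.0653 0.0321 0.0558]
 wz -0.0009174458337985426
F tool [-1.2172  0.476  -0.6556]
```

Request:
move_arm(targets=[[[0,0,0],[0,0,0],5],[[0,0,0],[0,0,0],5],[[0,0,-1],[0,0,0],5],[[0,0,-2],[0,0,0],5],[[0,0,-3],[0,0,0],5],[[0,0,-3],[0,0,0],5],[[0,0,-3],[0,0,0],5],[[0,0,-2],[0,0,0],5],[[0,0,-1.2],[0,0,0],5],[[0,0,0],[0,0,0],5],[[0,0,0],[0,0,0],5]], grip_force=30)

```text
time: 13.25
ee_pos: [0.5193, 0.216, 0.2438]
eef_rot: [0.981, 0.195, -0.001, 0.0]
ft_force: [-0.2, -0.5, -1.6]
width: 0.0191
grip_force: 30.0
```

```bash
cat >> h.py <<'E'
def plunger(show=None):
    "grey setter: segment non-yellow blobs near its last place; plunger = bright disc; both views"
    a=cam("top");b=cam("side");return a,b
E
python3 - <<'E'
from h import *
s,M=go((.4905,-.0095,.24))
a=cam("top");b=cam("side")
A=cv2.resize(a["image"][190:290,240:340],None,fx=4,fy=4,interpolation=cv2.INTER_CUBIC)
B=cv2.resize(b["image"][190:290,270:370],None,fx=4,fy=4,interpolation=cv2.INTER_CUBIC)
cv2.imwrite("pics/s1.png",np.hstack([A,B]))
p=(.4905,-.0095,.052);print((proj(a,p)-[240,190])*4,(proj(b,p)-[270,190])*4)
E
```

```text
t 13.25 tcp [0.5193 0.216  0.2438] yaw_y -67.55 tilt 0.06 F [-0.1518 -0.4659 -1.6499] w 0.01914760500861843 grip 29.99988800380379 q7 -1.8097404479329027
 shift cm [-11.2691  19.7406   0.3957]
[172.365  210.5852] [191.3157 196.0332]
```

View pics/s1.png

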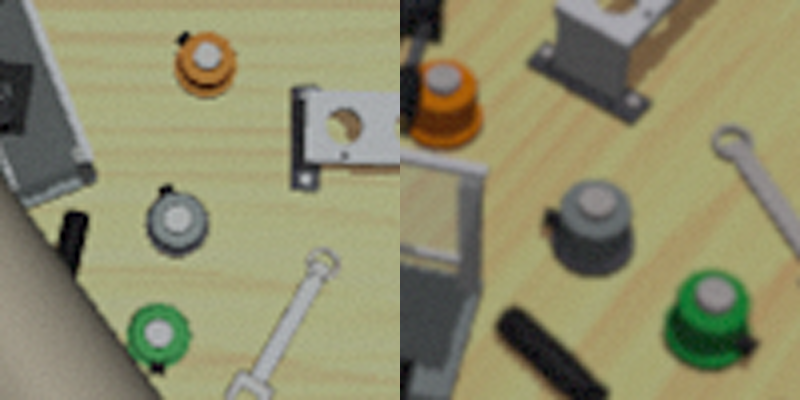

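```bash
python3 - <<'E'
from h import *
a=cam("top");b=cam("side");S=r.read_state()["ee_pos"]
f=lambda o,u,v:(o+(u+.5)/4-.5)
for n,p,q,z in(("plunger",(178,218),(198-0,203),.052),("orange",(207,55),(443-400,78),.052),("green",(158,333),(715-400,295),.052)):
    P=(240+(p[0]+.5)/4-.5,190+(p[1]+.5)/4-.5);Q=(270+(q[0]+.5)/4-.5,190+(q[1]+.5)/4-.5)
    print(n,onz(a,*P,z),onz(b,*Q,z),tri(a,P,b,Q))
s,M=go((.487,-.011,.18))
E
```

```text
plunger [ 0.4851 -0.0132  0.052 ] [ 0.4851 -0.0077  0.052 ] (array([ 0.4869, -0.0131,  0.0441]), np.float64(0.0017522088927597157))
orange [ 0.636 -0.04   0.052] [ 0.637  -0.0353  0.052 ] (array([ 0.6386, -0.0397,  0.0463]), np.float64(0.002717116309617172))
green [0.3818 0.0046 0.052 ] [0.3831 0.0095 0.052 ] (array([0.3834, 0.0049, 0.0453]), np.float64(0.002460216746115566))
t 13.45 tcp [0.5194 0.2161 0.2439] yaw_y -67.55 tilt 0.06 F [-1.0494 -0.1263 -1.9968] w 0.0190656027875868 grip 29.99987058341503 q7 -1.8097241467020297
 shift cm [-11.6568  19.7488   6.3994]
```

Request:
move_arm(targets=[[[-1,1.6,0],[0,0,0],5],[[-2,3.3,0],[0,0,0],5],[[-2,3.3,0],[0,0,0],5],[[-2,3.3,0],[0,0,0],5],[[-2,3.3,0],[0,0,0],5],[[-1.8,3,0],[0,0,0],5],[[-1,1.7,0],[0,0,0],5],[[0,0,3],[0,0,0],5],[[0,0,3],[0,0,0],5],[[0,0,2.5],[0,0,0],5],[[0,0,1.5],[0,0,0],5],[[0,0,0],[0,0,0],5],[[0,0,0],[0,0,0],5]])

```text
time: 15.08
ee_pos: [0.4856, -0.009, 0.1454]
eef_rot: [0.981, 0.195, 0.001, 0.0]
ft_force: [-0.4, 1.1, -1.5]
width: 0.0192
grip_force: 30.0
```

```bash
python3 - <<'E'
from h import *
s,M=go((.4855,-.0095,.14))
a=cam("top");b=cam("side")
A=cv2.resize(a["image"][190:290,240:340],None,fx=4,fy=4,interpolation=cv2.INTER_CUBIC)
B=cv2.resize(b["image"][190:290,270:370],None,fx=4,fy=4,interpolation=cv2.INTER_CUBIC)
cv2.imwrite("pics/s2.png",np.hstack([A,B]))
P=np.array(s["ee_pos"])
for d in(.0676,.0176,.0176+.024):
    p=P-[0,0,d];print((proj(a,p)-[240,190]+.5)*4,(proj(b,p)-[270,190]+.5)*4)
E
```

```text
t 15.075 tcp [ 0.4856 -0.009   0.1454] yaw_y -67.55 tilt 0.07 F [-0.3608  1.1085 -1.4938] w 0.019166782444015443 grip 30.000094436109066 q7 -1.3328533104003482
 shift cm [-0.0295  0.0411  0.5445]
[174.2934 214.3818] [201.734  179.0644]
[175.2606 207.0943] [207.4382 132.2853]
[174.7882 210.6533] [204.65   155.1733]
```

View pics/s2.png

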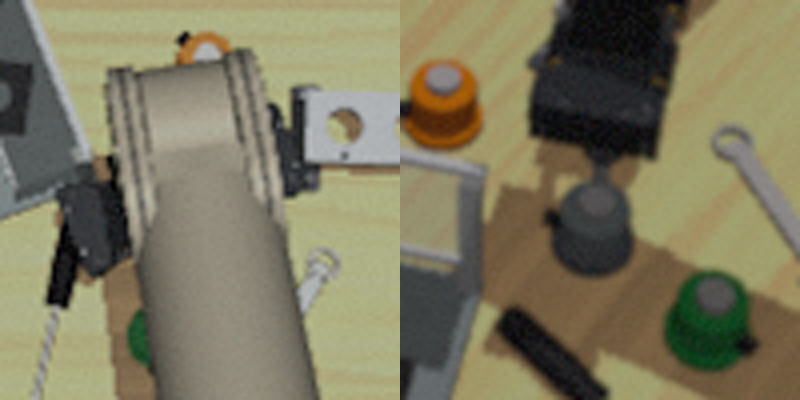

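The cutter tip is at about (601,183), within a millimetre or two of the side camera's prediction, and directly above the plunger at (598,203). I'll press now.

Request:
move_arm(targets=[[[-0.1,-0.1,1.2],[0,0,0],5],[[0,0,0.8],[0,0,0],5],[[0,0,0.4],[0,0,0],5],[[0,0,0.2],[0,0,0],5],[[0,0,0.2],[0,0,0],5],[[0,0,0],[0,0,0],5],[[0,0,0],[0,0,0],5]])

```text
time: 16.05
ee_pos: [0.4839, -0.0085, 0.1168]
eef_rot: [0.981, 0.195, 0.0, 0.0]
ft_force: [-0.4, -0.7, 3.0]
width: 0.0194
grip_force: 30.0
```

Request:
move_arm(targets=[[[0,0,0.1],[0,0,0],5],[[0,0,0],[0,0,0],5],[[0,0,0],[0,0,0],5]])

```text
time: 16.42
ee_pos: [0.4838, -0.0086, 0.1156]
eef_rot: [0.981, 0.195, 0.0, 0.0]
ft_force: [-1.8, 0.9, 3.4]
width: 0.0191
grip_force: 30.0
```

```bash
python3 - <<'E'
from h import *
s,M=go()
for i in range(3):
    cam("side");print(r.read_state()["ft_force"])
E
```

```text
t 16.425 tcp [ 0.4838 -0.0086  0.1156] yaw_y -67.55 tilt 0.01 F [-1.7702  0.9433  3.4144] w 0.0190582484210561 grip 30.00390716828406 q7 -1.3566123180586913
[-0.9264  0.772   2.725 ]
[-1.8743 -0.0059  3.4884]
[-0.9875  0.9735  3.515 ]
```

Request:
move_arm(targets=[[[0,0,-1],[0,0,0],5],[[0,0,-2.5],[0,0,0],5],[[0,0,-3],[0,0,0],5],[[0,0,-2.5],[0,0,0],5],[[0.3,2,0],[0,0,0],5],[[0.4,3.2,0],[0,0,0],5],[[0.4,3.4,0],[0,0,0],5],[[0.4,3.4,0],[0,0,0],5],[[0.4,3.2,0],[0,0,0],5],[[0.2,1.9,0],[0,0,0],5],[[0,0,3],[0,0,0],5],[[0,0,1.5],[0,0,0],5],[[0,0,0],[0,0,0],5],[[0,0,0],[0,0,0],5]])

```text
time: 18.32
ee_pos: [0.5689, -0.1584, 0.1615]
eef_rot: [0.981, 0.195, 0.001, 0.0]
ft_force: [-0.1, 0.8, -2.1]
width: 0.0194
grip_force: 30.0
```

```bash
python3 - <<'E'
from h import *
s,M=go((.5685,-.1584,.145))
b=cam("side")
B=cv2.resize(b["image"][130:230,290:390],None,fx=5,fy=5,interpolation=cv2.INTER_CUBIC)
cv2.imwrite("pics/p1.png",B)
P=np.array(s["ee_pos"])
for p in(P-[0,0,.0676],P-[0,0,.0176],(.5685,-.1584,.075)):print((proj(b,p)-[290,130]+.5)*5)
E
```

```text
t 18.325 tcp [ 0.5689 -0.1584  0.1615] yaw_y -67.52 tilt 0.07 F [-0.07    0.7976 -2.0932] w 0.019352427721220894 grip 30.000177738256752 q7 -1.1331966032707814
 shift cm [-0.0352 -0.0119  1.6463]
[172.5622 275.7054]
[179.6298 214.0802]
[170.5361 298.1553]
```

View pics/p1.png

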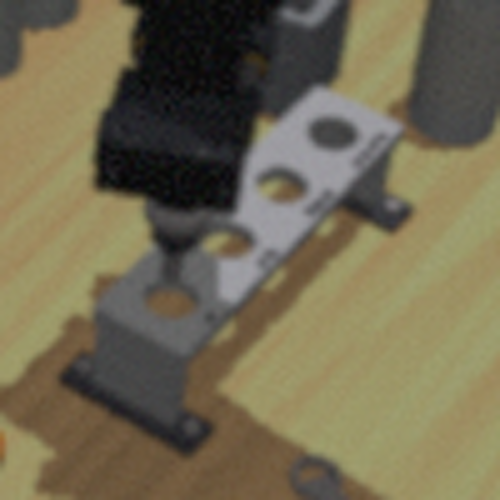

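The side crop shows the cutter tip at about (173,281) above pocket 1 at about (172,301), aligned. I'll descend with force checks.

Request:
move_arm(targets=[[[-0.03,0,1.5],[0,0,0],5],[[0,0,1.5],[0,0,0],5],[[0,0,1],[0,0,0],5],[[0,0,0.5],[0,0,0],5],[[0,0,0.2],[0,0,0],5],[[0,0,0.2],[0,0,0],5],[[0,0,0],[0,0,0],5]])

```text
time: 19.25
ee_pos: [0.5683, -0.1588, 0.1117]
eef_rot: [0.981, 0.195, 0.0, 0.0]
ft_force: [-0.1, 0.2, -1.0]
width: 0.0194
grip_force: 30.0
```

Request:
move_arm(targets=[[[0,0,0.5],[0,0,0],5],[[0,0,0.5],[0,0,0],5],[[0,0,0.4],[0,0,0],5],[[0,0,0.2],[0,0,0],5],[[0,0,0.1],[0,0,0],5],[[0,0,0],[0,0,0],5]])

```text
time: 20.0
ee_pos: [0.5682, -0.1587, 0.0946]
eef_rot: [0.981, 0.195, 0.0, 0.0]
ft_force: [0.1, 0.4, -1.6]
width: 0.0189
grip_force: 30.0
```

```bash
python3 - <<'E'
from h import *
s,M=go();print("F tool",M.T@s["ft_force"])
E
```

```text
t 20.0 tcp [ 0.5682 -0.1587  0.0946] yaw_y -67.55 tilt 0.01 F [ 0.0779  0.3542 -1.5594] w 0.01890137316501899 grip 29.99998319428414 q7 -1.1633311340315005
F tool [ 0.2071 -0.2978  1.5594]
```

Request:
move_arm(targets=[[[0,0,0.15],[0,0,0],5],[[0,0,0.08],[0,0,0],5],[[0,0,0],[0,0,0],5],[[0,0,0],[0,0,0],5]])

```text
time: 20.5
ee_pos: [0.5682, -0.1588, 0.0925]
eef_rot: [0.981, 0.195, 0.0, 0.0]
ft_force: [-2.0, 0.6, 3.9]
width: 0.0191
grip_force: 30.0
```

Contact with the flange down (about 5 N). I'll release and rise.

Request:
move_arm(targets=[[[0,0,0],[0,0,0],25],[[0,0,0],[0,0,0],50],[[0,0,0],[0,0,0],57],[[0,0,0],[0,0,0],57],[[0,0,-1.5],[0,0,0],57],[[0,0,-4],[0,0,0],57],[[0,0,-5],[0,0,0],57],[[0,0,-4],[0,0,0],57],[[0,0,0],[0,0,0],57]])

```text
time: 21.62
ee_pos: [0.5699, -0.1587, 0.242]
eef_rot: [0.981, 0.195, 0.003, 0.002]
ft_force: [-0.2, 0.7, -0.5]
width: 0.0496
grip_force: 0.0
```

```bash
python3 - <<'E'
from h import *
s,M=go((.6082,.2525,.24),112.5)
b=cam("side")
B=cv2.resize(b["image"][130:230,290:390],None,fx=3.9,fy=3.9,interpolation=cv2.INTER_CUBIC)
C=cv2.resize(b["image"][190:370,120:330],None,fx=1.9,fy=1.9,interpolation=cv2.INTER_CUBIC)
m=np.zeros((400,800,3),np.uint8);m[:390,:390]=B;m[:C.shape[0],395:395+C.shape[1]]=C[:400];cv2.imwrite("pics/p2.png",m)
print((proj(b,(.5685,-.1584,.125))-[290,130]+.5)*3.9,(proj(b,(.5685,-.1584,.083))-[290,130]+.5)*3.9)
E
```

```text
t 21.625 tcp [ 0.5699 -0.1587  0.242 ] yaw_y -67.54 tilt 0.4 F [-0.1973  0.7174 -0.545 ] w 0.04963859107245361 grip 0.0 q7 -1.1074974630284111
 shift cm [ 19.2442 -36.5366   0.1391]
 wz -0.0007072178492329597
[138.4186 185.6688] [133.8602 225.2619]
```

View pics/p2.png

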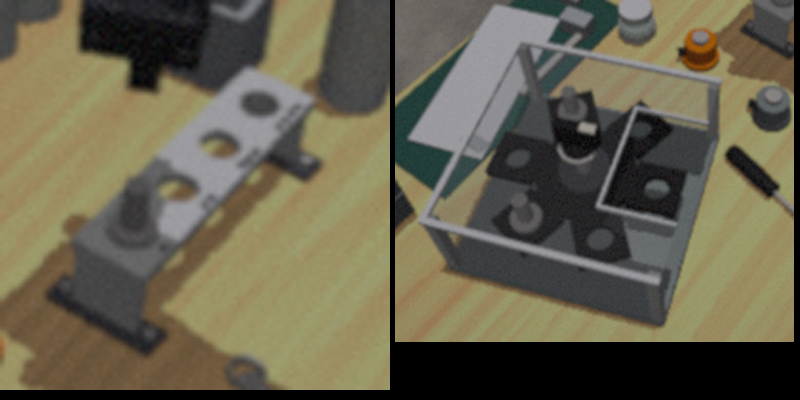

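Holder 1 stands upright in pocket 1 at crop (137,210). The carousel still holds holder 3 at (522,215) and the spare at (570,105). Back to the knob.

Request:
move_arm(targets=[[[1,-1.8,0],[0,0,0],57],[[1.9,-3.65,0],[0,0,0],57],[[1.9,-3.65,0],[0,0,0],57],[[1.9,-3.65,0],[0,0,0],57],[[1.9,-3.65,0],[0,0,0],57],[[1.9,-3.65,0],[0,0,0],57],[[1.9,-3.65,0],[0,0,0],57],[[1.9,-3.65,0],[0,0,0],57],[[1.9,-3.65,0],[0,0,0],57],[[1.9,-3.65,0],[0,0,0],57],[[1,-1.9,0],[0,0,0],57],[[0,0,0],[0,0,0],57],[[0,0,0],[0,0,0],57]])

```text
time: 23.3
ee_pos: [0.6047, 0.2517, 0.2366]
eef_rot: [0.981, 0.195, -0.001, 0.0]
ft_force: [-0.4, -0.7, -0.3]
width: 0.0495
grip_force: 0.0
```

```bash
python3 - <<'E'
from h import *
s,M=go((.6082,.2525,.1475),112.5)
E
```

```text
t 23.3 tcp [0.6047 0.2517 0.2366] yaw_y -67.56 tilt 0.07 F [-0.3703 -0.6753 -0.3389] w 0.04951027041481667 grip 0.0 q7 -1.8476710281195594
 shift cm [0.3651 0.0525 8.9109]
 wz -0.0009661992805326321
```

Request:
move_arm(targets=[[[0.35,0.05,2],[0,0,0],57],[[0,0,3],[0,0,0],57],[[0,0,2.5],[0,0,0],57],[[0,0,1.4],[0,0,0],57],[[0,0,0],[0,0,0],30],[[0,0,0],[0,0,0],5],[[0,0,0],[0,0,0],5],[[0,0,0],[0,0,0],5],[[0,0,0],[0,0,0],5]], grip_force=15)

```text
time: 24.42
ee_pos: [0.6089, 0.2527, 0.1488]
eef_rot: [0.981, 0.195, 0.0, 0.0]
ft_force: [-0.0, -2.1, 3.2]
width: 0.0158
grip_force: 15.0
```

```bash
python3 - <<'E'
from h import *
s,M=go((.6082,.2525,.1475));print("F tool",M.T@s["ft_force"])
E
```

```text
t 24.425 tcp [0.6089 0.2527 0.1488] yaw_y -67.57 tilt 0.06 F [-0.0067 -2.0989  3.1922] w 0.015770242307979274 grip 14.999266848899424 q7 -1.8765544987546439
 shift cm [-0.0749 -0.0049  0.1313]
F tool [-0.8045  1.9393 -3.1918]
```

Request:
move_arm(targets=[[[-0.07,0.04,0],[0,0,-0.1],5],[[0,0,0],[0,0,-0.145],5],[[0,0,0],[0,0,-0.145],5],[[0,0,0],[0,0,-0.145],5],[[0,0,0],[0,0,-0.145],5],[[0,0,0],[0,0,-0.145],5],[[0,0,0],[0,0,-0.145],5],[[0,0,0],[0,0,0],5]], grip_force=22)

```text
time: 25.42
ee_pos: [0.6083, 0.2532, 0.1488]
eef_rot: [0.777, 0.629, 0.001, -0.0]
ft_force: [2.0, 3.6, 2.4]
width: 0.0161
grip_force: 22.0
```

```bash
python3 - <<'E'
from h import *
s,M=go((.6082,.2525,.1475),52.5);print("F tool",M.T@s["ft_force"])
E
```

```text
t 25.425 tcp [0.6083 0.2532 0.1488] yaw_y -11.99 tilt 0.11 F [2.0299 3.614  2.3764] w 0.016090204329011346 grip 22.01115948613733 q7 -0.9734702171100016
 shift cm [-0.0718  0.0068  0.1308]
 wz -1.125545075186878
F tool [ 3.9614  1.2363 -2.3682]
```

Request:
move_arm(targets=[[[0.03,0.02,0],[0,0,-0.1],5],[[0,0,0],[0,0,-0.145],5],[[0,0,0],[0,0,-0.145],5],[[0,0,0],[0,0,-0.145],5],[[0,0,0],[0,0,-0.145],5],[[0,0,0],[0,0,-0.145],5],[[0,0,0],[0,0,-0.145],5],[[0,0,0],[0,0,-0.145],5],[[0,0,0],[0,0,0],5],[[0,0,0],[0,0,0],5]])

```text
time: 26.68
ee_pos: [0.6074, 0.2529, 0.1488]
eef_rot: [0.328, 0.945, -0.0, -0.0]
ft_force: [-4.0, -0.6, 7.6]
width: 0.0159
grip_force: 22.0
```

```bash
python3 - <<'E'
from h import *
s,M=go((.6082,.2525,.1475),52.5);print("F tool",M.T@s["ft_force"])
E
```

```text
t 26.675 tcp [0.6074 0.2529 0.1488] yaw_y 51.73 tilt 0.07 F [-4.0239 -0.645   7.5875] w 0.01586216974485617 grip 22.01438979827799 q7 0.05592409816998065
 shift cm [-0.0843  0.0152  0.1329]
 wz -0.013380717154928144
F tool [ 2.765  -3.0054 -7.5829]
```

Request:
move_arm(targets=[[[0,0,0],[0,0,-0.013],5],[[0,0,0],[0,0,0],57],[[0,0,0],[0,0,0],57],[[0,0,0],[0,0,0],57],[[0,0,-2],[0,0,0],57],[[0,0,-4],[0,0,0],57],[[0,0,-3],[0,0,0],57]])

```text
time: 27.55
ee_pos: [0.6084, 0.253, 0.2414]
eef_rot: [0.32, 0.947, 0.001, 0.001]
ft_force: [1.1, 0.4, -0.5]
width: 0.0491
grip_force: 0.0
```

Request:
move_arm(targets=[[[0,0,0],[0,0,0.15],57],[[0,0,0],[0,0,0.15],57],[[0,0,0],[0,0,0.15],57],[[0,0,0],[0,0,0.15],57],[[0,0,0],[0,0,0.15],57],[[0,0,0],[0,0,0.15],57],[[0,0,0],[0,0,0.15],57],[[0,0,0],[0,0,0.15],57],[[0,0,0],[0,0,0.15],57],[[0,0,0],[0,0,0.15],57],[[0,0,0],[0,0,0.15],57],[[0,0,0],[0,0,0.15],57],[[0,0,0],[0,0,0.15],57],[[0,0,0],[0,0,0.145],57],[[-2,0,0],[0,0,0],57],[[-4,0,0],[0,0,0],57],[[-3.5,0,0],[0,0,0],57],[[0,0,0],[0,0,0],57],[[0,0,0],[0,0,0],57]])

```text
time: 29.92
ee_pos: [0.5213, 0.2163, 0.2394]
eef_rot: [0.981, 0.196, 0.001, 0.0]
ft_force: [-0.1, 0.6, -0.1]
width: 0.0498
grip_force: 0.0
```

```bash
python3 - <<'E'
from h import *
s,M=go((.5204,.2161,.092),112.5)
b=cam("side")
I=cv2.resize(b["image"][150:370,120:340],None,fx=2.7,fy=2.7,interpolation=cv2.INTER_CUBIC)
cv2.imwrite("pics/k3.png",I)
for p in((.5204,.2161,.125),(.5204,.2161,.083)):print((proj(b,p)-[120,150])*2.7)
E
```

```text
t 29.925 tcp [0.5213 0.2163 0.2394] yaw_y -67.39 tilt 0.11 F [-0.0702  0.6489 -0.1108] w 0.04975066121467671 grip 0.0 q7 -1.8041291509779709
 shift cm [-0.1143 -0.0221 14.7416]
 wz 0.0018969916569884864
[367.3795 344.1811]
[369.8226 368.6151]
```

View pics/k3.png

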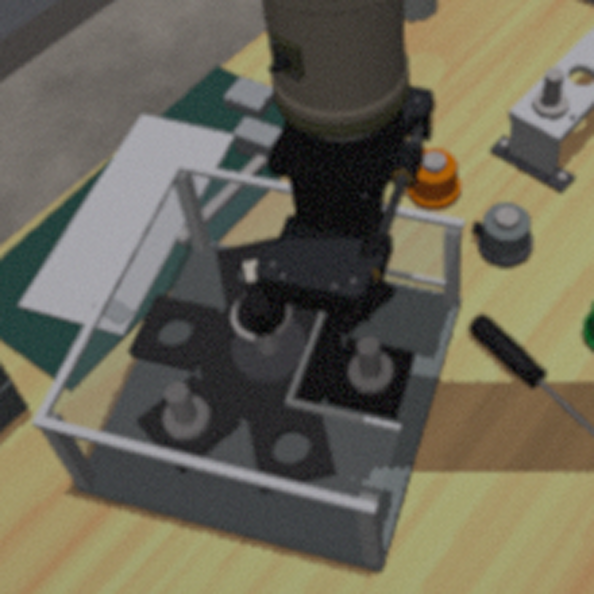

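Bay 3's holder is in the window at (368,343), as predicted. The setter has been knocked: its plunger is now at (509,214) instead of (540,243), so I'll measure it again before pressing.

Request:
move_arm(targets=[[[-0.1,0,3],[0,0,0],57],[[0,0,4],[0,0,0],57],[[0,0,4],[0,0,0],57],[[0,0,2.5],[0,0,0],57],[[0,0,1.2],[0,0,0],57],[[0,0,0],[0,0,0],57],[[0,0,0],[0,0,0],57]])

```text
time: 30.85
ee_pos: [0.5205, 0.2161, 0.0924]
eef_rot: [0.981, 0.196, 0.001, -0.0]
ft_force: [-0.2, 0.1, -0.6]
width: 0.0494
grip_force: 0.0
```

```bash
python3 - <<'E'
from h import *
s,M=go((.5204,.2161,.092),112.5)
E
```

```text
t 30.85 tcp [0.5205 0.2161 0.0924] yaw_y -67.38 tilt 0.1 F [-0.2269  0.1217 -0.5875] w 0.049356353542822425 grip 0.0 q7 -1.886093926259531
 shift cm [-0.0073  0.0016  0.0365]
 wz 0.0021642897606335633
```

Request:
move_arm(targets=[[[0,0,0],[0,0,0],30],[[0,0,0],[0,0,0],5],[[0,0,0],[0,0,0],5],[[0,0,0],[0,0,0],5],[[0,0,0],[0,0,0],5]], grip_force=5)

```text
time: 31.48
ee_pos: [0.5197, 0.2156, 0.0914]
eef_rot: [0.981, 0.196, 0.0, 0.0]
ft_force: [-0.4, -0.0, 1.2]
width: 0.0199
grip_force: 5.0
```

Request:
move_arm(targets=[[[0,0,0],[0,0,0],5],[[0,0,0],[0,0,0],5]], grip_force=30)

```text
time: 31.72
ee_pos: [0.5197, 0.2156, 0.0913]
eef_rot: [0.981, 0.196, 0.0, 0.0]
ft_force: [-0.4, -1.4, 1.7]
width: 0.019
grip_force: 30.0
```

Request:
move_arm(targets=[[[0,0,-1],[0,0,0],5],[[0,0,-2],[0,0,0],5],[[0,0,-3],[0,0,0],5],[[0,0,-3],[0,0,0],5],[[0,0,-3],[0,0,0],5],[[0,0,-2],[0,0,0],5],[[0,0,-1.2],[0,0,0],5],[[0,0,0],[0,0,0],5],[[0,0,0],[0,0,0],5]])

```text
time: 32.85
ee_pos: [0.5193, 0.2154, 0.2425]
eef_rot: [0.981, 0.196, -0.001, 0.0]
ft_force: [-0.6, -0.5, -2.4]
width: 0.0193
grip_force: 30.0
```

```bash
python3 - <<'E'
from h import *
a=cam("top");b=cam("side")
A=cv2.resize(a["image"][190:290,240:340],None,fx=4,fy=4,interpolation=cv2.INTER_CUBIC)
B=cv2.resize(b["image"][180:280,260:360],None,fx=4,fy=4,interpolation=cv2.INTER_CUBIC)
cv2.imwrite("pics/s3.png",np.hstack([A,B]))
go()
E
```

```text
t 32.95 tcp [0.5193 0.2154 0.2424] yaw_y -67.38 tilt 0.08 F [ 0.2919 -0.8515 -1.9771] w 0.019330346842978 grip 29.999839710071683 q7 -1.8016158749435098
```

View pics/s3.png

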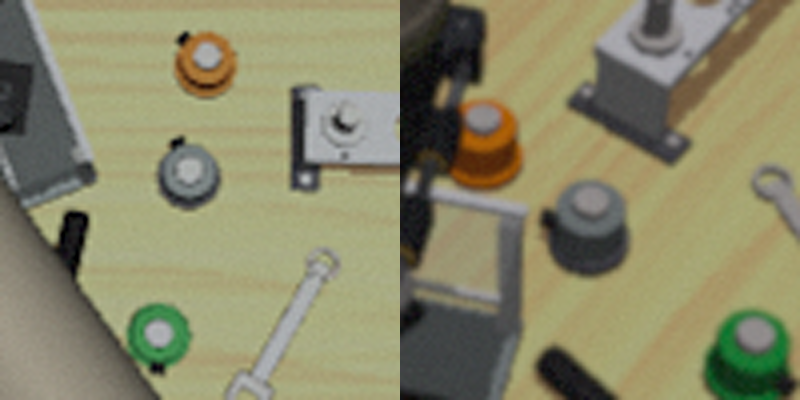

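The grey setter is standing, with its plunger at top crop (189,170) and side crop (592,198).

```bash
python3 - <<'E'
from h import *
a=cam("top");b=cam("side")
P=(240+189.5/4-.5,190+170.5/4-.5);Q=(260+192.5/4-.5,180+198.5/4-.5)
print(onz(a,*P,.052),onz(b,*Q,.052),tri(a,P,b,Q))
x=onz(b,*Q,.052);go((x[0],x[1]-.001,.125))
E
```

```text
[ 0.529  -0.0232  0.052 ] [ 0.5321 -0.0213  0.052 ] (array([ 0.5309, -0.0227,  0.0506]), np.float64(0.0035274227851491606))
t 33.05 tcp [0.5194 0.2155 0.2426] yaw_y -67.37 tilt 0.06 F [ 0.1684 -0.1017 -1.0594] w 0.01935286075185123 grip 29.999895645305514 q7 -1.801631443368655
 shift cm [-7.9697 22.438  11.7662]
```

Request:
move_arm(targets=[[[-0.6,1.7,0],[0,0,0],5],[[-1.3,3.5,0],[0,0,0],5],[[-1.3,3.5,0],[0,0,0],5],[[-1.3,3.5,0],[0,0,0],5],[[-1.3,3.5,0],[0,0,0],5],[[-1.2,3.5,0],[0,0,0],5],[[-1,3.2,0],[0,0,0],5],[[0,0,3],[0,0,0],5],[[0,0,3],[0,0,0],5],[[0,0,3],[0,0,0],5],[[0,0,2.2],[0,0,0],5],[[0,0,0],[0,0,0],5],[[0,0,0],[0,0,0],5]])

```text
time: 34.67
ee_pos: [0.5325, -0.0218, 0.1321]
eef_rot: [0.981, 0.196, 0.0, 0.0]
ft_force: [-0.0, -0.5, -2.6]
width: 0.0191
grip_force: 30.0
```

```bash
python3 - <<'E'
from h import *
go((.531,-.022,.1105))
E
```

```text
t 34.675 tcp [ 0.5325 -0.0218  0.1321] yaw_y -67.38 tilt 0.06 F [-0.0004 -0.5047 -2.6275] w 0.019126196794233 grip 29.999901889823377 q7 -1.361385533481228
 shift cm [-0.1458 -0.0402  2.1648]
```

Request:
move_arm(targets=[[[-0.1,0,1.0],[0,0,0],5],[[0,0,0.8],[0,0,0],5],[[0,0,0.4],[0,0,0],5],[[0,0,0.2],[0,0,0],5],[[0,0,0],[0,0,0],5],[[0,0,0],[0,0,0],5]])

```text
time: 35.42
ee_pos: [0.5312, -0.0223, 0.1076]
eef_rot: [0.981, 0.196, 0.0, 0.0]
ft_force: [-0.2, 0.2, 1.9]
width: 0.019
grip_force: 30.0
```

Request:
move_arm(targets=[[[0,0,0.12],[0,0,0],5],[[0,0,0.08],[0,0,0],5],[[0,0,0],[0,0,0],5],[[0,0,0],[0,0,0],5]])

```text
time: 35.92
ee_pos: [0.5312, -0.0223, 0.1053]
eef_rot: [0.981, 0.196, 0.0, 0.0]
ft_force: [-0.2, -1.3, 1.9]
width: 0.0193
grip_force: 30.0
```

```bash
python3 - <<'E'
from h import *
print(np.mean([(cam("side"),r.read_state()["ft_force"])[1] for i in range(3)],0))
go((.5648,-.2824,.2))
E
```

```text
[-0.7452 -0.3414  2.5673]
t 36.075 tcp [ 0.5311 -0.0223  0.1053] yaw_y -67.38 tilt 0.01 F [-0.1114 -0.3694  2.0485] w 0.019318706050909677 grip 30.000218362547457 q7 -1.3779314891717878
 shift cm [-6.8961 25.3026 -9.4688]
```

Request:
move_arm(targets=[[[0,0,0.05],[0,0,0],5],[[0,0,0],[0,0,0],5],[[0,0,0],[0,0,0],5]])

```text
time: 36.45
ee_pos: [0.5311, -0.0223, 0.1048]
eef_rot: [0.981, 0.196, 0.0, 0.0]
ft_force: [-0.7, 0.0, 3.2]
width: 0.0191
grip_force: 30.0
```

```bash
python3 - <<'E'
from h import *
print(np.mean([(cam("side"),r.read_state()["ft_force"])[1] for i in range(6)],0))
E
```

```text
[-0.2262 -0.291   3.1059]
```

Request:
move_arm(targets=[[[0,0,-1],[0,0,0],5],[[0,0,-3],[0,0,0],5],[[0,0,-4],[0,0,0],5],[[0,0,-3],[0,0,0],5],[[-0.5,2,0],[0,0,0],5],[[-1,3.5,0],[0,0,0],5],[[-1,3.7,0],[0,0,0],5],[[-1,3.7,0],[0,0,0],5],[[-1,3.7,0],[0,0,0],5],[[-1,3.7,0],[0,0,0],5],[[-0.9,3.2,0],[0,0,0],5],[[-0.5,1.8,0],[0,0,0],5],[[0,0,3],[0,0,0],5],[[0,0,2],[0,0,0],5],[[0,0,0],[0,0,0],5],[[0,0,0],[0,0,0],5]])

```text
time: 38.75
ee_pos: [0.5651, -0.2822, 0.1656]
eef_rot: [0.981, 0.196, 0.0, 0.0]
ft_force: [0.3, -0.0, -1.9]
width: 0.0189
grip_force: 30.0
```

```bash
python3 - <<'E'
from h import *
s,M=go((.5648,-.2824,.115))
b=cam("side")
B=cv2.resize(b["image"][110:210,290:390],None,fx=5,fy=5,interpolation=cv2.INTER_CUBIC)
cv2.imwrite("pics/p3.png",B)
P=np.array(s["ee_pos"])
for p in(P-[0,0,.0583],(.5648,-.2824,.075)):print((proj(b,p)-[290,110]+.5)*5)
E
```

```text
t 38.75 tcp [ 0.5651 -0.2822  0.1656] yaw_y -67.34 tilt 0.06 F [ 0.2741 -0.0233 -1.8803] w 0.018934246733164233 grip 29.999964837916195 q7 -0.9330048187068896
 shift cm [-0.0435  0.0051  5.0599]
[286.8143 247.2346]
[281.1406 285.7004]
```

View pics/p3.png

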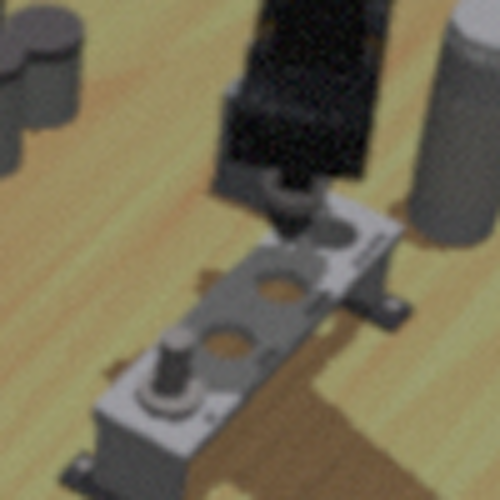

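Pocket 3 shows at (280,286), against a predicted (281,286), with the V tip above it at about (288,243). Descending.

Request:
move_arm(targets=[[[-0.04,0,1.5],[0,0,0],5],[[0,0,1.5],[0,0,0],5],[[0,0,1],[0,0,0],5],[[0,0,0.8],[0,0,0],5],[[0,0,0.4],[0,0,0],5],[[0,0,0.2],[0,0,0],5],[[0,0,0],[0,0,0],5]])

```text
time: 39.67
ee_pos: [0.5644, -0.2826, 0.1109]
eef_rot: [0.981, 0.196, 0.0, 0.0]
ft_force: [0.3, 0.4, -2.4]
width: 0.0192
grip_force: 30.0
```

Nut in the hole, no contact force. Continuing down to about 0.0915.

Request:
move_arm(targets=[[[0,0,0.5],[0,0,0],5],[[0,0,0.5],[0,0,0],5],[[0,0,0.4],[0,0,0],5],[[0,0,0.3],[0,0,0],5],[[0,0,0.15],[0,0,0],5],[[0,0,0.05],[0,0,0],5],[[0,0,0],[0,0,0],5],[[0,0,0],[0,0,0],5]])

```text
time: 40.67
ee_pos: [0.5644, -0.2826, 0.0919]
eef_rot: [0.981, 0.196, 0.0, 0.0]
ft_force: [0.3, 0.0, -2.2]
width: 0.0192
grip_force: 30.0
```

Request:
move_arm(targets=[[[0,0,0.08],[0,0,0],5],[[0,0,0.05],[0,0,0],5],[[0,0,0],[0,0,0],5],[[0,0,0],[0,0,0],5]])

```text
time: 41.18
ee_pos: [0.5645, -0.2826, 0.0914]
eef_rot: [0.981, 0.196, 0.0, 0.0]
ft_force: [-2.6, 1.1, 6.1]
width: 0.0192
grip_force: 30.0
```

Flange down on the plate. I'll release, rise and check.

Request:
move_arm(targets=[[[0,0,0],[0,0,0],25],[[0,0,0],[0,0,0],50],[[0,0,0],[0,0,0],57],[[0,0,0],[0,0,0],57],[[0,0,-1.5],[0,0,0],57],[[0,0,-4],[0,0,0],57],[[0,0,-5],[0,0,0],57],[[0,0,-5],[0,0,0],57],[[-2,-4,0],[0,0,0],57],[[-2,-4,0],[0,0,0],57],[[0,0,0],[0,0,0],57],[[0,0,0],[0,0,0],57]])

```text
time: 42.68
ee_pos: [0.497, -0.2246, 0.2465]
eef_rot: [0.981, 0.196, 0.001, 0.001]
ft_force: [-0.5, -0.3, -0.1]
width: 0.0497
grip_force: 0.0
```

```bash
python3 - <<'E'
from h import *
go();b=cam("side");cv2.imwrite("pics/end.png",cv2.resize(b["image"][110:360,120:400],None,fx=2.4,fy=2.4,interpolation=cv2.INTER_CUBIC))
E
```

```text
t 42.675 tcp [ 0.497  -0.2246  0.2465] yaw_y -67.40 tilt 0.11 F [-0.529  -0.3431 -0.0959] w 0.049651499030828515 grip 0.0 q7 -0.913395566009008
```

View pics/end.png

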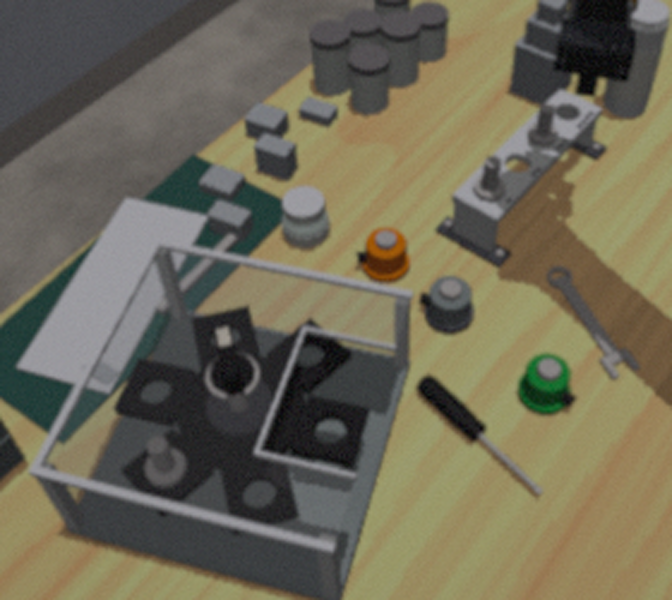

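Both holders stand in pockets 1 (490,180) and 3 (543,125), the spare is in its bay at (162,460), the setter is standing and the bystanders are untouched. Handing in.

```bash
python3 -c "
from bench import r
print(r.close_job())"
```

```text
the job is handed in; nothing more can be done
None
```

Job handed in at about 43 s: holders 1 and 3 (bays 2 and 4 were empty) were pressed on the setter to an estimated 4–5 mm (3 mm needed; judged from force and height, the log itself can't be read) and seated in pockets 1 and 3, the spare and bystanders were left alone, and I viewed 15 pictures, one over the limit of 14.

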